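# Pack the vial box tight in its transport cradle

## Robot

A 6-joint arm with a two-finger parallel gripper is mounted at the origin on a cart in front of the work surface, level with it; the furniture and walls round the work are solid. World frame = base frame: x ahead of the robot, y to its left, z up, the work surface at z = 0. Lengths are in m, angles in degrees, forces in N, time in s.
With the tool pointing down it reaches from about 0.35 to 1 m from the base axis. Payload 7.1 kg.
Tool frame: the origin (TCP) lies at the very end of the fingers, on their centre line; the grasp point (between the pads) lies 19 mm behind it; z points along the fingers, y is the line along which they close (so a half turn about z gives the same grasp; the last joint's range is limited). The gripper opens to 85 mm and grips with 20 to 120 N. Pads are 22 mm wide; open, the fingers measure 114 mm over their backs; the gripper's body (76 mm by 85 mm) begins 54 mm behind the grasp point. The pads swing forward as they close: fully open they stand 13 mm farther back than shut.
Start: joints at [67.093, 24.242, 93.386, -0, 62.372, -1.089], TCP at [0.232, 0.58, 0.231] pointing down, gripper open.
Joint ranges: [-172.04, 172.04], [-51.8, 120.97], [4.93, 147.93], [-75.15, 255.16], [6.16, 154.13], [-145.62, 145.62]. Speed limits (degrees/s): [136.94, 136.94, 172.46, 180, 180, 180].

## Interface

Orientations are given as a 3x3 rotation matrix whose columns are the frame's x, y, z axes.
In Python, from bench import observe, get_image, job_done gives the robot as it stands.
- The arm moves only by the tool move_arm, never from a script. Its argument "deltas" is one flat list of numbers, 6 for each row, row after row: the shift along the tool's x, y, z in cm, then the turn, a rotation vector about the tool's x, y, z in rad. In form: [tx, ty, tz, ax, ay, az, tx, ty, tz, ax, ay, az, ...]. A call has 1 to 20 rows; each row is the pose to reach, as a shift and turn from the pose commanded when the call began, along the tool's axes at that moment; what a row does not reach only later rows make up. A row lasts 1/8 s, in which the tool goes at most 62.5 mm and 10.7 degrees, less where a joint would pass 70% of its speed; a pose out of reach is approached as far as the arm can. A call with a gripper value outside its range is refused whole. "fingers" is the finger opening in cm, from 0 to 8.54, set as the call begins (left out, the last holds). The fingers move at their own pace and stop on an object; the grip force is fixed at half the most. Time passes only in rows, so rows that repeat a pose let the fingers close. It gives the time, the measured TCP pose, the force, the opening and the grip force at its end, in the units of the state.
- observe(): the state, without advancing time (a new reading comes with each control period).
- get_image(name): name is "side" or "top" or "wrist"; returns a dict with "image" (420x560x3 uint8, red, green, blue), "K" (3x3 intrinsics, pixels), "k1" (the pictures are not rectified: a ray, as slopes to the right and down, at radius r is drawn at 1 + k1 r^2 times it, then the intrinsics apply), "world_from_camera" (4x4, takes a point from camera to world coordinates). Camera axes: x right, y up, looking along -z (the intrinsics and any distortion apply to the point x, -y, -z); pixel columns grow to the right and rows downward; lengths in m; the calibration is good to about 2 mm. A picture is of the moment at which its call begins. There is no depth.
- job_done(): hands the job in; it is judged then, once.
The state is a dict: "t": time; "joint_pos": joint angles; "joint_velocities": joint speeds; "effort": joint torques, N m; "tool_pos": TCP position; "eef_rot": TCP orientation; "contact_force": force on the tool from outside, world axes, zero at the start; "ft_torque": the same for the moment, N m; "gripper_width": finger opening in m; "grasp_force": force on a finger pad.
Only numpy, scipy, OpenCV 4.12 (cv2) and the standard library are available. Lean on these libraries where they do the work, as an engineer would, in place of code of your own. Each camera call takes 0.05 s, during which the arm holds its last target. There are 200 camera calls.

## Task

First lower the open lid of the white vial box until it is shut. Then take spacers one at a time from the rack and stand them upright, side by side and right down on the cradle floor, in the gap between the box and the spring plunger's plate, until the gap is so nearly filled that pushing the plunger's dark paddle toward the box clamps them (the plunger's short travel must not run out first); leave spare spacers in the rack and do not disturb the other things on the worktop. Finish while still holding: keep pushing the paddle so that the stack stays firmly squeezed against the box, and do not let go.

Things in the scene. Friction and masses are not known exactly. Their poses are not given: they have to be found in the camera images.
- cradle: Aluminium base board of the transport cradle, 150 mm (x) by 270 mm (y, from -115 to +155), 8 mm thick, fixed to the worktop. Origin on the worktop, z up. Along its y stand, from -y to +y: the paddle, a guide bracket (90 mm wide in x, 44 mm tall above the board, y from -70 to -58 mm, with two guide sleeves behind it reaching back to y = -74), the press plate, the gap, and the vial box.
- gap_floor (a point): Point on the top of the cradle board (8 mm above the worktop) exactly under the front face of the press plate when the plunger is at rest; axes as the cradle. The gap runs from here in +y to the box wall; it is 16 to 39 mm wide, so that one or two spacers are needed.
- plunger_travel (a joint): Travel of the spring plunger along the cradle's +y, toward the box, in m: 0 at rest, 0.019 at its stop. A light spring (100 N/m) returns it. Pushed to the stop without squeezing spacers it means that another spacer is needed.
- press_face (a point): Centre of the front (+y) face of the press plate (80 mm in x, 8 mm thick, its top 48 mm above the cradle board); moves with the plunger. This point is 25 mm above the cradle board.
- plunger: The whole spring plunger: press plate (steel, black rubber face) in front, two rods through the bracket, and at the back (-y) end a dark steel push paddle, 40 mm in x, 8 mm thick, its top 80 mm and its lower edge 14 mm above the cradle board. Origin: in the plane of the press plate's front face, on the level of the cradle board's top, z up, axes as the cradle; moves with the plunger.
- paddle_back (a point): Centre of the area to push: on the back (-y) face of the paddle, 60 mm above the cradle board (20 mm below the paddle's top). Push along the cradle's +y. Open room behind it; the board under it ends 7 mm farther back.
- vial_box: White plastic box 110 mm (x) by 130 mm (y), 44 mm tall, on the cradle board, fixed there, sides parallel to the cradle. Origin: centre of its underside, 8 mm above the worktop. Its -y wall faces the gap. With the lid shut its top is 50 mm above the cradle board.
- box_wall (a point): Point on the outer face of the box's -y wall, at the middle of its length, 25 mm above the cradle board. Gap width = y of this point less y of press_face, in the cradle's frame.
- box_lid (a joint): Angle of the box's lid in rad: 0 shut, 1.5 at the stop; starts at 0.8 to 1.25. A stiff hinge holds the lid wherever it is left (about 1 N at the free edge moves it).
- lid_hinge (a point): Middle of the lid's hinge line, at the top of the box's +x wall. The hinge line runs along the box's y; the lid (112 mm from hinge to free edge, 128 mm wide, 6 mm thick) opens by its -x edge rising.
- lid_edge (a point): Middle of the lid's free edge, on the lid's outer (upper) face, 112 mm from the hinge line; a 34 mm wide, 6 mm long grip tab sticks out beyond it.
- rack: White plastic rack 90 mm (x) by 140 mm (y), fixed, 34 mm tall; three slots across it along its x at y = -40, 0, +40 mm, each 15 mm wide, 74 mm long, with its floor 12 mm above the worktop (22 mm deep). Origin: centre of its underside, z up.
- spacer_0: Flat grey plastic spacer standing on its long edge, T-shaped: body 70 mm long (its x), 12 mm thick (its y; the lowest 4 mm are only 10 mm thick), 58 mm tall; above that a grip tab in the middle, 24 mm along x, 12 mm thick, 40 mm tall (total height 98 mm). About 60 g. Origin: centre of the underside, z up. Starts upright in a slot of the rack. All three are alike.
- spacer_1: Flat grey plastic spacer standing on its long edge, T-shaped: body 70 mm long (its x), 12 mm thick (its y; the lowest 4 mm are only 10 mm thick), 58 mm tall; above that a grip tab in the middle, 24 mm along x, 12 mm thick, 40 mm tall (total height 98 mm). About 60 g. Origin: centre of the underside, z up. Starts upright in a slot of the rack. All three are alike.
- spacer_2: Flat grey plastic spacer standing on its long edge, T-shaped: body 70 mm long (its x), 12 mm thick (its y; the lowest 4 mm are only 10 mm thick), 58 mm tall; above that a grip tab in the middle, 24 mm along x, 12 mm thick, 40 mm tall (total height 98 mm). About 60 g. Origin: centre of the underside, z up. Starts upright in a slot of the rack. All three are alike.
- used_vial: Bystander: small glass vial, 22 mm across, 47 mm tall, standing. Origin: centre of its underside.
- tape: Bystander: roll of brown packing tape, 94 mm across, 48 mm tall. Origin: centre of its underside.
- swab_carton: Bystander: upright white and blue carton, 55x60 mm, 90 mm tall. Origin: centre of its underside.
Things that resemble listed ones, but are neither listed nor needed, are in the scene too. What is shaped like the rack but orange or yellow is not meant.

How it is judged (in metres and radians):
On the way, in this order (a step that is already met when the one before it is completed fails the run):
1. the box's lid is shut (within 0.05 rad), before any spacer stands in the gap (value of joint box_lid below 0.05 rad), for 0.2 s.
2. a spacer stands upright on the cradle floor in the gap, let go by the fingers (((angle between spacer_0's own z axis and vertical below 0.1 rad and z of spacer_0 in the frame of gap_floor between -0.004 and 0.004 m and x of spacer_0 in the frame of gap_floor between -0.025 and 0.025 m and y of spacer_0 in the frame of gap_floor above 0 m and y of spacer_0 in the frame of box_wall below 0 m and angle between the x axis of spacer_0 and the x axis of cradle, either way round below 0.15 rad and contact force between spacer_0 and the fingers below 0.1 N) or (angle between spacer_1's own z axis and vertical below 0.1 rad and z of spacer_1 in the frame of gap_floor between -0.004 and 0.004 m and x of spacer_1 in the frame of gap_floor between -0.025 and 0.025 m and y of spacer_1 in the frame of gap_floor above 0 m and y of spacer_1 in the frame of box_wall below 0 m and angle between the x axis of spacer_1 and the x axis of cradle, either way round below 0.15 rad and contact force between spacer_1 and the fingers below 0.1 N) or (angle between spacer_2's own z axis and vertical below 0.1 rad and z of spacer_2 in the frame of gap_floor between -0.004 and 0.004 m and x of spacer_2 in the frame of gap_floor between -0.025 and 0.025 m and y of spacer_2 in the frame of gap_floor above 0 m and y of spacer_2 in the frame of box_wall below 0 m and angle between the x axis of spacer_2 and the x axis of cradle, either way round below 0.15 rad and contact force between spacer_2 and the fingers below 0.1 N))), for 0.2 s.
At the end, for the whole second after the job is handed in: Lid shut (within 0.05 rad); the robot presses the still paddle with over 3 N, touching no spacer; press plate and box each bear on a spacer with over 3 N; each spacer stands in the rack, or in the gap: on the floor, upright within 0.1 rad, parallel within 0.15, within 25 mm of the middle (value of joint box_lid below 0.05 rad and (contact force between plunger and spacer_0 above 3 N or contact force between plunger and spacer_1 above 3 N or contact force between plunger and spacer_2 above 3 N) and (contact force between vial_box and spacer_0 above 3 N or contact force between vial_box and spacer_1 above 3 N or contact force between vial_box and spacer_2 above 3 N) and contact force between any of the fingers, the arm and plunger above 3 N and velocity of joint plunger_travel between -0.005 and 0.005 m/s and ((angle between spacer_0's own z axis and vertical below 0.1 rad and z of spacer_0 in the frame of gap_floor between -0.004 and 0.004 m and x of spacer_0 in the frame of gap_floor between -0.025 and 0.025 m and y of spacer_0 in the frame of gap_floor above 0 m and y of spacer_0 in the frame of box_wall below 0 m and angle between the x axis of spacer_0 and the x axis of cradle, either way round below 0.15 rad) or (x of spacer_0 in the frame of rack between -0.012 and 0.012 m and y of spacer_0 in the frame of rack between -0.055 and 0.055 m and height (world z) of spacer_0 below 0.02 m and angle between spacer_0's own z axis and vertical below 0.2 rad)) and ((angle between spacer_1's own z axis and vertical below 0.1 rad and z of spacer_1 in the frame of gap_floor between -0.004 and 0.004 m and x of spacer_1 in the frame of gap_floor between -0.025 and 0.025 m and y of spacer_1 in the frame of gap_floor above 0 m and y of spacer_1 in the frame of box_wall below 0 m and angle between the x axis of spacer_1 and the x axis of cradle, either way round below 0.15 rad) or (x of spacer_1 in the frame of rack between -0.012 and 0.012 m and y of spacer_1 in the frame of rack between -0.055 and 0.055 m and height (world z) of spacer_1 below 0.02 m and angle between spacer_1's own z axis and vertical below 0.2 rad)) and ((angle between spacer_2's own z axis and vertical below 0.1 rad and z of spacer_2 in the frame of gap_floor between -0.004 and 0.004 m and x of spacer_2 in the frame of gap_floor between -0.025 and 0.025 m and y of spacer_2 in the frame of gap_floor above 0 m and y of spacer_2 in the frame of box_wall below 0 m and angle between the x axis of spacer_2 and the x axis of cradle, either way round below 0.15 rad) or (x of spacer_2 in the frame of rack between -0.012 and 0.012 m and y of spacer_2 in the frame of rack between -0.055 and 0.055 m and height (world z) of spacer_2 below 0.02 m and angle between spacer_2's own z axis and vertical below 0.2 rad)) and contact force between each of spacer_0, spacer_1, spacer_2 and the fingers below 0.5 N and contact force between each of spacer_0, spacer_1, spacer_2 and the arm below 0.5 N); the arm keeps its last pose, push and grip.
It fails at once if the used vial is moved more than 30 mm (distance of used_vial from where it was at the start of the episode above 0.03 m).
It fails at once if the roll of tape is moved more than 30 mm (distance of tape from where it was at the start of the episode above 0.03 m).
It fails at once if the swab carton is moved more than 30 mm (distance of swab_carton from where it was at the start of the episode above 0.03 m).
It also fails if it takes over 72 s, if anything falls off the work surface, if the arm or the gripper's body presses on something with over 40 N, if the wrist force passes 120 N, or if a joint passes its speed limit or range.

## Working session

There is one attempt and no reset: what is moved stays moved. The work goes in short steps, Python scripts to look and compute and a tool call to move; the robot and the scene stay as the last step left them, time stands still between calls to the robot, and variables do not carry over. Pictures are saved under pics/ and viewed, at most 10 in all, crops included, and the job is handed in when it is done.

Besides the shell and the picture viewer there is one more tool, called after "Emit:" as name(argument=value, ...) on one line, values as JSON. move_arm: Moves the arm, as the interface text tells. Its arguments: {"type":"object","properties":{"deltas":{"type":"array","items":{"type":"number"}},"fingers":{"type":"number"}},"required":["deltas"]}

```bash
mkdir -p pics; cat > h.py <<'E'
import numpy as np, cv2
from bench import observe, get_image, job_done
def save(n,f):
    d=get_image(n); cv2.imwrite('pics/'+f,cv2.cvtColor(d['image'],cv2.COLOR_RGB2BGR)); np.savez('pics/'+f+'.npz',**{k:d[k] for k in('image','K','k1','world_from_camera')}); return d
def load(f): return np.load('pics/'+f+'.npz')
def proj(d,p):
    T=np.linalg.inv(d['world_from_camera']); c=(T[:3,:3]@np.atleast_2d(p).T).T+T[:3,3]
    s=np.c_[c[:,0]/-c[:,2],-c[:,1]/-c[:,2]]; r2=(s**2).sum(1,keepdims=True); s=s*(1+float(d['k1'])*r2)
    K=d['K']; return np.c_[s[:,0]*K[0,0]+K[0,2],s[:,1]*K[1,1]+K[1,2]]
def ray(d,uv):
    K=d['K']; s0=np.array([(uv[0]-K[0,2])/K[0,0],(uv[1]-K[1,2])/K[1,1]]); s=s0.copy()
    for _ in range(20): s=s0/(1+float(d['k1'])*(s@s))
    T=d['world_from_camera']; v=T[:3,:3]@np.array([s[0],-s[1],-1]); return T[:3,3],v/np.linalg.norm(v)
def atz(d,uv,z):
    o,v=ray(d,uv); return o+v*(z-o[2])/v[2]
def tri(l):
    A=np.zeros((3,3));b=np.zeros(3)
    for d,uv in l:
        o,v=ray(d,uv);P=np.eye(3)-np.outer(v,v);A+=P;b+=P@o
    return np.linalg.solve(A,b)
E
python3 - <<'E'
from h import *
a=save('top','top0.png');b=save('side','side0.png');c=save('wrist','wr0.png')
for d in(a,b,c): print(d['world_from_camera'].round(3).tolist(),d['K'][0,0],d['k1'])
o=observe();print(o)
E
```

```text
[[-0.009, 0.992, -0.128, 0.437], [-1.0, -0.008, 0.008, 0.024], [0.007, 0.128, 0.992, 1.126], [0.0, 0.0, 0.0, 1.0]] 457.06743687078455 -0.10254898478956513
[[-0.992, 0.076, -0.1, 0.473], [-0.122, -0.414, 0.902, 0.807], [0.027, 0.907, 0.42, 0.425], [0.0, 0.0, 0.0, 1.0]] 394.9220718911015 -0.05615202689224295
[[0.372, -0.879, -0.298, 0.155], [0.928, 0.352, 0.119, 0.61], [-0.0, -0.321, 0.947, 0.373], [0.0, 0.0, 0.0, 1.0]] 304.4983503286713 -0.043127456530560014
{'t': 0.15, 'joint_pos': array([ 6.70923600e+01,  2.42755534e+01,  9.34217055e+01,  9.61942056e-04,
        6.23711704e+01, -1.08949419e+00]), 'joint_velocities': array([ 0.08781992, -0.01790604, -0.10341427,  0.05830982,  0.06884552,
        0.03773656]), 'effort': array([-1.76187359e-04, -5.57768333e+01, -2.82015574e+01, -3.28755289e-05,
        4.83853961e-03, -6.13004367e-07]), 'tool_pos': array([0.23210399, 0.57984613, 0.23070913]), 'eef_rot': array([[-9.28365261e-01,  3.71668823e-01, -4.78585365e-04],
       [ 3.71669129e-01,  9.28364616e-01, -1.09433509e-03],
       [ 3.75714833e-05, -1.19381809e-03, -9.99999287e-01]]), 'contact_force': array([-0.3439291 ,  0.10102738, -0.64469731]), 'ft_torque': array([-0.01969517, -0.03090207, -0.00286983]), 'grasp_force': 0.0, 'gripper_width': 0.08556305733774856}
```

View pics/top0.png

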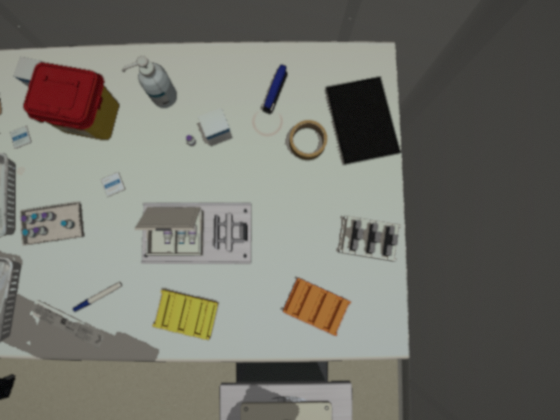

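View pics/side0.png

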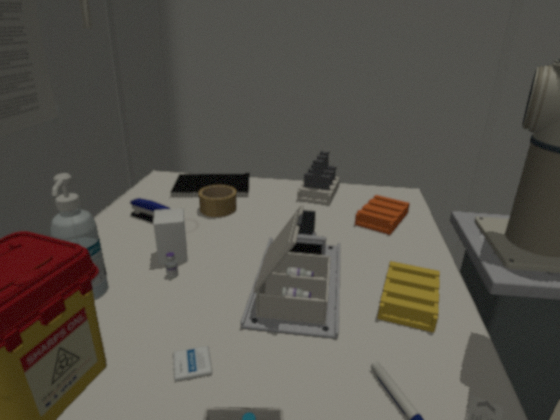

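The top view shows the cradle at (140–252, 203–263), with the white box on the left (+y) and its lid hinged on the +x side. The paddle is at about (243,231). The white rack with dark spacers is at (368,238). The look-alike racks are yellow (186,314) and orange (317,306), both empty. I choose the white one, which holds three spacers and matches the description.

```bash
python3 - <<'E'
from h import *
d=load('top0.png')
for n,uv,z in [('c1',(140,203),.008),('c2',(252,203),.008),('c3',(252,263),.008),('c4',(140,263),.008),('paddle',(243,231),.085),('r1',(344,217),.034),('r2',(400,222),.034),('r3',(395,260),.034),('r4',(338,252),.034),('carton',(215,128),.09),('vial',(190,140),.03),('tape',(308,139),.04)]:
    print(n,atz(d,uv,z).round(3))
im=d['image'][:,:,::-1]
a=cv2.resize(im[193:273,130:262],None,fx=6,fy=6,interpolation=cv2.INTER_CUBIC)
b=cv2.resize(im[205:270,330:410],None,fx=1.8,fy=1.8,interpolation=cv2.INTER_CUBIC)
c=np.zeros((600,792,3),np.uint8);c[:480]=a;c[480:480+b.shape[0],:b.shape[1]]=b
s=load('side0.png')['image'][145:205,290:350,::-1];s=cv2.resize(s,(120,120));c[480:,200:320]=s
cv2.imwrite('pics/crop0.png',c)
E
```

```text
c1 [0.591 0.357 0.008]
c2 [0.589 0.078 0.008]
c3 [0.442 0.078 0.008]
c4 [0.443 0.353 0.008]
paddle [0.514 0.095 0.085]
r1 [ 0.55  -0.144  0.034]
r2 [ 0.536 -0.281  0.034]
r3 [ 0.445 -0.265  0.034]
r4 [ 0.466 -0.128  0.034]
carton [0.756 0.161 0.09 ]
vial [0.745 0.231 0.03 ]
tape [ 0.742 -0.061  0.04 ]
```

View pics/crop0.png

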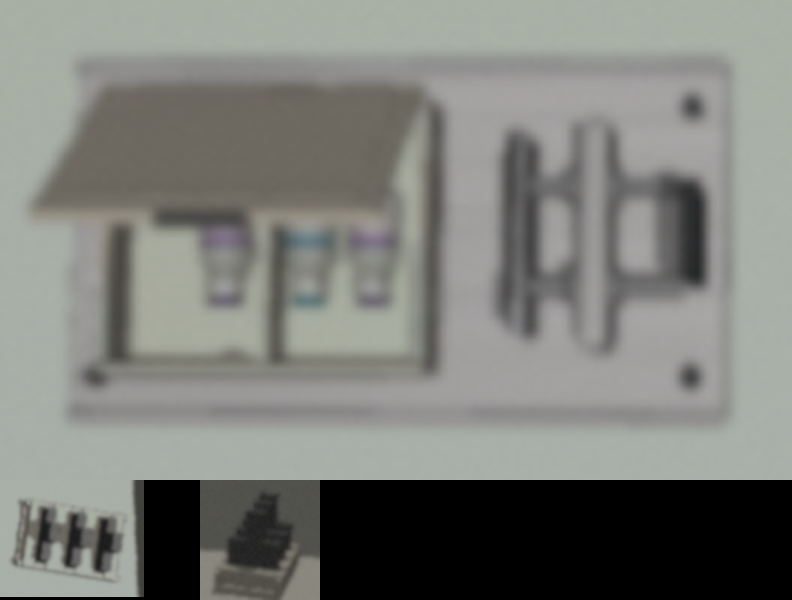

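The crop shows the white rack holding three T-shaped dark spacers. The lid is open over the left box, and the press plate, bracket and paddle are on the right. The gap looks about 27 mm wide. Next I move the wrist camera above the cradle.

Emit:
move_arm(deltas=[-35,-27,-3,0,0,-0.38,-35,-27,-3,0,0,-0.38,-35,-27,-3,0,0,-0.38,-35,-27,-3,0,0,-0.38,-35,-27,-3,0,0,-0.38,-35,-27,-3,0,0,-0.38,-35,-27,-3,0,0,-0.38,-35,-27,-3,0,0,-0.38,-35,-27,-3,0,0,-0.38,-35,-27,-3,0,0,-0.38,-35,-27,-3,0,0,-0.38], fingers=0)

```text
t: 1.52
tool_pos: [0.4561, 0.2006, 0.2611]
eef_rot: [[-1.0, -0.001, -0.0], [-0.001, 1.0, -0.0], [0.0, -0.0, -1.0]]
contact_force: [0.5, -0.1, 0.7]
gripper_width: 0.0002
grasp_force: 0.0
```

```bash
python3 - <<'E'
from h import *
d=save('wrist','wr1.png');o=observe();print(o['t'],o['tool_pos'],o['eef_rot'].round(3).tolist())
cv2.imwrite('pics/wr1b.png',cv2.resize(cv2.cvtColor(d['image'],cv2.COLOR_RGB2BGR),(800,600),interpolation=cv2.INTER_CUBIC))
E
```

```text
1.575 [0.45623101 0.20055769 0.26119713] [[-1.0, -0.001, -0.0], [-0.001, 1.0, -0.0], [0.0, -0.0, -1.0]]
```

View pics/wr1b.png

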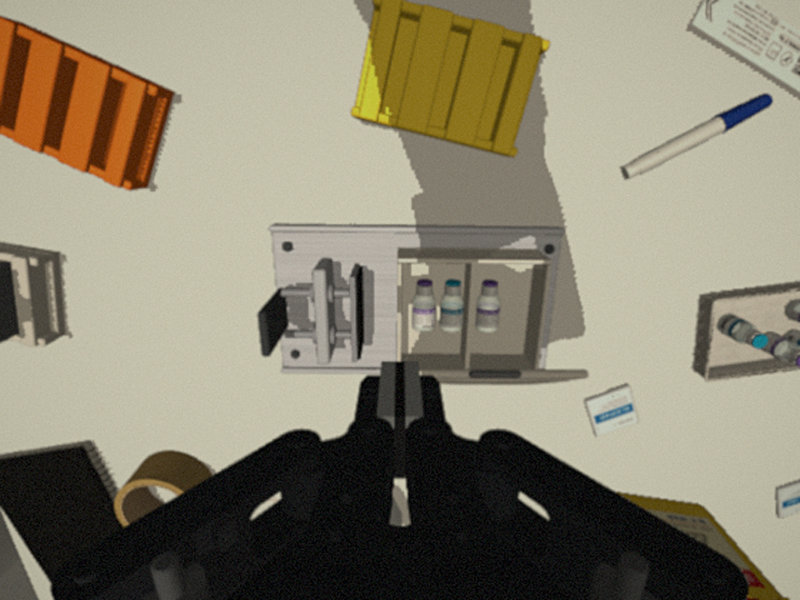

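The wrist view (800 px wide) shows the paddle at (272,322), the plate at (356,312), the box wall at x≈398, and the lid's free edge at (588,374) with its tab at (497,374).

```bash
python3 - <<'E'
from h import *
w=load('wr1.png');t=load('top0.png');k=1/1.42857
print('lid corner',tri([(w,np.array([587,373])*k),(t,(135.3,228.3))]))
print('tab', tri([(w,np.array([497,374])*k),(t,(130+200/6,193+222/6))]))
for n,uv,z in [('c1',(271,227),.008),('c2',(561,227),.008),('c3',(283,371),.008),('scr1',(288,246),.008),('scr2',(295,354),.008),('scr3',(549,249),.008),('boxc-y-x',(398,250),.052),('box+y-x',(552,251),.052)]:
    print(n,atz(w,np.array(uv)*k,z).round(4))
g=cv2.cvtColor(w['image'],cv2.COLOR_RGB2GRAY)
for r in (190,197,235,240): print(r,list(zip(range(240,285),g[r,240:285])))
E
```

```text
lid corner [0.51687106 0.3263104  0.14471173]
tab [0.51264444 0.26296981 0.15239916]
c1 [0.4418 0.0833 0.008 ]
c2 [0.4413 0.3492 0.008 ]
c3 [0.5898 0.0818 0.008 ]
scr1 [0.4595 0.0976 0.008 ]
scr2 [0.5704 0.0957 0.008 ]
scr3 [0.462  0.3403 0.008 ]
boxc-y-x [0.4533 0.1996 0.052 ]
box+y-x [0.4538 0.3274 0.052 ]
190 [(240, np.uint8(180)), (241, np.uint8(179)), (242, np.uint8(180)), (243, np.uint8(185)), (244, np.uint8(185)), (245, np.uint8(170)), (246, np.uint8(97)), (247, np.uint8(60)), (248, np.uint8(63)), (249, np.uint8(54)), (250, np.uint8(37)), (251, np.uint8(24)), (252, np.uint8(5)), (253, np.uint8(36)), (254, np.uint8(94)), (255, np.uint8(110)), (256, np.uint8(112)), (257, np.uint8(105)), (258, np.uint8(112)), (259, np.uint8(110)), (260, np.uint8(108)), (261, np.uint8(137)), (262, np.uint8(173)), (263, np.uint8(189)), (264, np.uint8(178)), (265, np.uint8(181)), (266, np.uint8(180)), (267, np.uint8(177)), (268, np.uint8(181)), (269, np.uint8(181)), (270, np.uint8(182)), (271, np.uint8(181)), (272, np.uint8(181)), (273, np.uint8(177)), (274, np.uint8(180)), (275, np.uint8(182)), (27
[... 2459 characters left out ...]
253, np.uint8(37)), (254, np.uint8(88)), (255, np.uint8(114)), (256, np.uint8(113)), (257, np.uint8(111)), (258, np.uint8(114)), (259, np.uint8(115)), (260, np.uint8(134)), (261, np.uint8(171)), (262, np.uint8(178)), (263, np.uint8(178)), (264, np.uint8(177)), (265, np.uint8(176)), (266, np.uint8(173)), (267, np.uint8(176)), (268, np.uint8(176)), (269, np.uint8(176)), (270, np.uint8(171)), (271, np.uint8(175)), (272, np.uint8(170)), (273, np.uint8(177)), (274, np.uint8(175)), (275, np.uint8(174)), (276, np.uint8(169)), (277, np.uint8(152)), (278, np.uint8(169)), (279, np.uint8(186)), (280, np.uint8(162)), (281, np.uint8(123)), (282, np.uint8(117)), (283, np.uint8(125)), (284, np.uint8(114))]
```

```bash
python3 - <<'E'
from h import *
w=load('wr1.png');t=load('top0.png')
for uv,z in [((249.3,236),.056),((253.7,236),.01),((248.5,195),.056),((253.3,195),.01),((277.5,236),.052),((277.5,195),.052),((277.2,236),.02)]: print(uv,z,atz(w,uv,z).round(4))
print('paddle',tri([(w,np.array([272,292])/1.42857),(t,(130+680/6,193+180/6))]),tri([(w,np.array([261,350])/1.42857),(t,(130+700/6,193+285/6))]))
E
```

```text
(249.3, 236) 0.056 [0.53   0.1631 0.056 ]
(253.7, 236) 0.01 [0.5507 0.1645 0.01  ]
(248.5, 195) 0.056 [0.4767 0.1638 0.056 ]
(253.3, 195) 0.01 [0.4904 0.1655 0.01  ]
(277.5, 236) 0.052 [0.5318 0.1983 0.052 ]
(277.5, 195) 0.052 [0.4779 0.1983 0.052 ]
(277.2, 236) 0.02 [0.5462 0.1977 0.02  ]
paddle [0.5225451  0.08849608 0.00726647] [0.4994079  0.09372873 0.12557108]
```

The gap is about 34 mm (y 0.164 to 0.198), so two spacers are needed. The lid is at about 1.02 rad, with its hinge at about (0.571, 0.263, 0.058). I will close the lid with the shut fingers moving along an arc.

Emit:
move_arm(deltas=[-10.4,6.2,0,0,0,0,-10.4,6.2,0,0,0,0,-10.4,6.2,3,0,0,0,-10.4,6.2,11,0,0,0,-10.4,6.2,11,0,0,0,-8.4,6.2,11.2,0,0,0,-6.9,6.2,12.1,0,0,0,-5.8,6.2,13,0,0,0,-4.9,6.2,13.9,0,0,0,-4.1,6.2,15,0,0,0,-3.5,6.2,16.1,0,0,0,-3.1,6.2,17.2,0,0,0,-2.8,6.2,18.2,0,0,0,-2.65,6.2,19.2,0,0,0,-2.6,6.2,19.8,0,0,0,-2.6,6.2,20.2,0,0,0,-2.6,6.2,20.4,0,0,0], fingers=0)

```text
t: 3.7
tool_pos: [0.483, 0.2615, 0.0578]
eef_rot: [[-1.0, 0.001, -0.0], [0.001, 1.0, -0.0], [0.0, -0.0, -1.0]]
contact_force: [-6.2, -2.6, 20.7]
gripper_width: 0.0002
grasp_force: 10.4
```

Emit:
move_arm(deltas=[0,0,-6,0,0,0,0,0,-12,0,0,0,0,-3,-18,0,0,0,2,-8,-20,0,0,0,4,-14,-20,0,0,0,4,-20,-20,0,0,0,4,-26,-20,0,0,0,4,-32,-20,0,0,0,4,-38,-20,0,0,0,4,-38,-20,0,0,0], fingers=5.5)

```text
t: 4.95
tool_pos: [0.4427, -0.1222, 0.2577]
eef_rot: [[-1.0, 0.007, 0.001], [0.007, 1.0, -0.001], [-0.001, -0.001, -1.0]]
contact_force: [-0.2, 0.4, 0.0]
gripper_width: 0.0549
grasp_force: 0.0
```

```bash
python3 - <<'E'
from h import *
d=save('wrist','wr2.png');o=observe();print(o['t'],o['tool_pos'],proj(d,[[.5,-.205,.034],[.5,-.205,.11],[.55,-.144,.034],[.445,-.265,.034]]))
print(proj(d,[.503,.08,.0]))
E
```

```text
5.0 [ 0.44248948 -0.12033331  0.25750766] [[215.7309433  218.35192594]
 [201.53282445 244.26997664]
 [263.93099962 252.90514304]
 [164.24014758 177.07677348]]
[[423.58620561 210.27901169]]
```

Emit:
move_arm(deltas=[0,-6,0,0,0,0,0,-12,0,0,0,0,0,-12,0,0,0,0])

```text
t: 5.38
tool_pos: [0.443, -0.2404, 0.2575]
eef_rot: [[-1.0, 0.003, 0.001], [0.003, 1.0, -0.001], [-0.001, -0.001, -1.0]]
contact_force: [0.2, 0.3, -0.1]
gripper_width: 0.055
grasp_force: 0.0
```

```bash
python3 - <<'E'
from h import *
d=save('wrist','wr3.png');o=observe();print(o['t'],o['tool_pos'])
out=[]
for f in('wr2.png','wr3.png'):
    D=load(f);u,v=proj(D,[.5,-.205,.07])[0];u=int(u);v=int(v);u0=min(max(u-66,0),427);v0=min(max(v-75,0),270);print(f,u0,v0)
    out.append(cv2.resize(D['image'][v0:v0+150,u0:u0+133,::-1],None,fx=3,fy=3,interpolation=cv2.INTER_CUBIC))
cv2.imwrite('pics/rack.png',np.hstack(out))
E
```

```text
5.425 [ 0.44267228 -0.23863027  0.25719283]
wr2.png 143 154
wr3.png 243 153
```

View pics/rack.png

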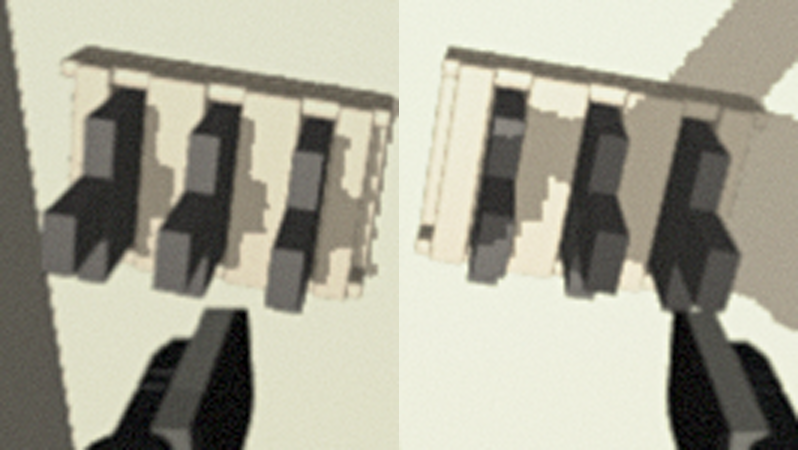

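```bash
python3 - <<'E'
from h import *
a=load('wr2.png');b=load('wr3.png')
A=lambda p:np.array([143+p[0]/3-.33,154+p[1]/3-.33]);B=lambda p:np.array([243+(p[0]-399)/3-.33,153+p[1]/3-.33])
P=[]
for l,r in [((288,279),(718,280)),((172,262),(608,263)),((60,242),(491,257))]:
    p=tri([(a,A(l)),(b,B(r))]);P.append(p);print(p.round(4),atz(a,A(l),.11).round(4),atz(b,B(r),.11).round(4))
print(np.degrees(np.arctan2(P[0][0]-P[2][0],P[0][1]-P[2][1])))
# rack top corners z=.034: left/right image
for n,l,r in [('-x+y',(394,98),(762,103)),('-x-y',(64,63),(447,50))]: print(n,atz(a,A(l),.034).round(4),atz(b,B(r),.034).round(4))
# tab side direction at z=.11
for im,F,p,q in [(a,A,(278,247),(268,304)),(a,A,(160,230),(154,289)),(b,B,(740,254),(725,312)),(b,B,(628,236),(620,292))]:
    v=atz(im,F(q),.11)-atz(im,F(p),.11);print(v.round(4),np.degrees(np.arctan2(v[1],v[0])))
E
```

```text
[ 0.5049 -0.1665  0.1061] [ 0.503  -0.1659  0.11  ] [ 0.503  -0.1675  0.11  ]
[ 0.4964 -0.2064  0.1096] [ 0.4962 -0.2063  0.11  ] [ 0.4962 -0.2064  0.11  ]
[ 0.493  -0.2472  0.1059] [ 0.4884 -0.2449  0.11  ] [ 0.4938 -0.2472  0.11  ]
8.428640119453576
-x+y [ 0.4579 -0.1293  0.034 ] [ 0.4593 -0.1357  0.034 ]
-x-y [ 0.442  -0.2649  0.034 ] [ 0.4367 -0.2659  0.034 ]
[ 0.0221 -0.0048  0.    ] -12.183047995516405
[ 0.0227 -0.0044  0.    ] -10.8834491160113
[ 0.0226 -0.0035  0.    ] -8.891238009628585
[ 0.0215 -0.002   0.    ] -5.239016997744194
```

The rack crop shows all three tab tops clearly: left-crop centres (288,279), (172,262), (60,242); right-crop centres (718,280), (608,263), (491,257). The rack's yaw is about -9°. I will grasp the +y spacer across its 24 mm tab, with the fingers along x.

Emit:
move_arm(deltas=[-3,3.6,3,0,0,0.18,-6,7.2,5,0,0,0.36,-6,7.2,5,0,0,0.54,-6,7.2,5,0,0,0.72,-6,7.2,5,0,0,0.9,-6,7.2,5,0,0,1.08,-6,7.2,5,0,0,1.26,-6,7.2,5,0,0,1.44,-6,7.2,5,0,0,1.62,-6,7.2,5,0,0,1.73,-6,7.2,8,0,0,1.73,-6,7.2,8,0,0,1.73], fingers=5.5)

```text
t: 6.92
tool_pos: [0.501, -0.1639, 0.1759]
eef_rot: [[0.157, 0.988, -0.004], [0.988, -0.157, 0.002], [0.001, -0.004, -1.0]]
contact_force: [0.4, -0.1, 0.8]
gripper_width: 0.0549
grasp_force: 0.0
```

```bash
python3 - <<'E'
from h import *
o=observe();print(o['t'],o['tool_pos'],o['eef_rot'].round(3).tolist(),o['joint_pos'].round(1))
R=o['eef_rot'];print((R.T@(np.array([.5032,-.1667,.075])-o['tool_pos'])*100).round(2))
E
```

```text
6.925 [ 0.5009962  -0.16387871  0.17585908] [[0.157, 0.988, -0.004], [0.988, -0.157, 0.002], [0.001, -0.004, -1.0]] [-19.4  20.5 108.    0.   51.7 -10.4]
[-0.26  0.31 10.08]
```

Emit:
move_arm(deltas=[-0.3,0.2,4,0,0,0,-0.3,0.2,8,0,0,0,-0.3,0.2,10,0,0,0,-0.3,0.2,10,0,0,0])

```text
t: 7.42
tool_pos: [0.5035, -0.1685, 0.0768]
eef_rot: [[0.158, 0.987, -0.003], [0.987, -0.158, 0.001], [0.001, -0.003, -1.0]]
contact_force: [-0.4, -0.0, -0.4]
gripper_width: 0.0551
grasp_force: 0.0
```

Emit:
move_arm(deltas=[0,0,0,0,0,0,0,0,0,0,0,0,0,0,0,0,0,0,0,0,0,0,0,0,0,0,0,0,0,0], fingers=1.5)

```text
t: 8.05
tool_pos: [0.5049, -0.17, 0.0786]
eef_rot: [[0.16, 0.987, 0.002], [0.987, -0.16, -0.001], [-0.0, 0.002, -1.0]]
contact_force: [-1.2, 0.9, 8.3]
gripper_width: 0.0227
grasp_force: 61.8
```

Emit:
move_arm(deltas=[0,0,-3,0,0,0,0,0,-7,0,0,0,0,0,-11,0,0,0,5,-0.6,-11,0,0,-0.08,10.5,-1.3,-11,0,0,-0.16,16,-2,-11,0,0,-0.16,21.5,-2.8,-11,0,0,-0.16,27,-3.5,-11,0,0,-0.16,32,-4.1,-11,0,0,-0.16,35.5,-4.6,-11,0,0,-0.16,35.5,-4.6,-11,0,0,-0.16,35.5,-4.6,-11,0,0,-0.16])

```text
t: 9.55
tool_pos: [0.5149, 0.1875, 0.1874]
eef_rot: [[-0.0, 1.0, -0.0], [1.0, 0.0, -0.0], [-0.0, -0.0, -1.0]]
contact_force: [-1.0, -0.7, -0.5]
gripper_width: 0.023
grasp_force: 60.8
```

```bash
python3 - <<'E'
from h import *
d=save('wrist','wr4.png');s=save('side','side4.png');o=observe();print(o['t'],o['tool_pos'],o['eef_rot'].round(3).tolist(),o['gripper_width'])
print(proj(s,[.516,.185,.05]))
A=cv2.resize(d['image'][150:420,140:420,::-1],None,fx=1.66,fy=1.66,interpolation=cv2.INTER_CUBIC)
B=cv2.resize(s['image'][150:330,230:360,::-1],None,fx=2.5,fy=2.5,interpolation=cv2.INTER_CUBIC)
h=max(A.shape[0],B.shape[0]);c=np.zeros((h,A.shape[1]+B.shape[1],3),np.uint8);c[:A.shape[0],:A.shape[1]]=A;c[:B.shape[0],A.shape[1]:]=B
print(A.shape,B.shape);cv2.imwrite('pics/v4.png',c)
E
```

```text
9.65 [0.5150698 0.1869044 0.1873643] [[0.001, 1.0, -0.0], [1.0, -0.001, -0.0], [-0.0, -0.0, -1.0]] 0.023169143236521885
[[299.04190332 249.51197597]]
(448, 465, 3) (450, 325, 3)
```

View pics/v4.png

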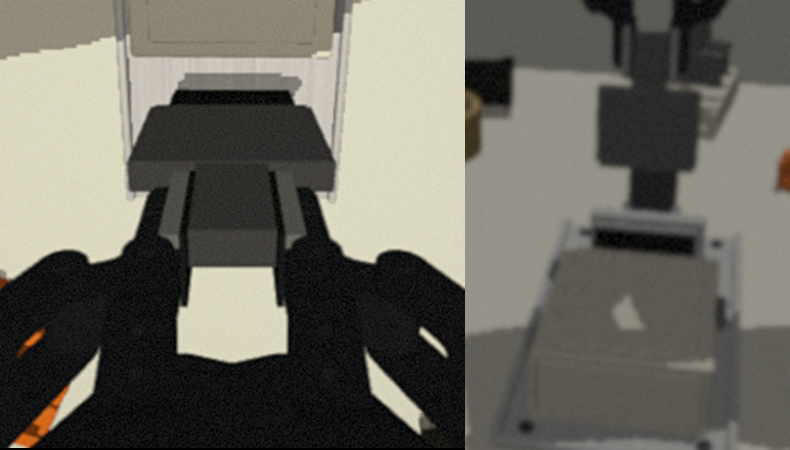

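The spacer hangs upright and square in the fingers. Its shoulder edges are at rows 163 and 190 of the left crop, and the lid is shut. I will compute its y offset from the TCP.

```bash
python3 - <<'E'
from h import *
d=load('wr4.png');f=lambda u,v:(140+u/1.66-.2,150+v/1.66-.2)
zb=.1874-(.0786-.012)
print('zb',zb)
for n,u,v,z in [('sh+y',232,162,zb+.058),('sh-y',150,190,zb+.058),('sh -x/+x',128,190,zb+.058),('',335,190,zb+.058),('tab+y',232,231,zb+.098),('tab-y',232,266,zb+.098),('box edge L',130,56,.058),('box edge R',318,56,.058),('cradleR',335,190,.008),('cradle L',127,190,.008)]:
    print(n,atz(d,f(u,v),z).round(4))
g=cv2.cvtColor(d['image'],cv2.COLOR_RGB2GRAY)
print([(r,int(g[r,275:285].mean())) for r in range(174,215)])
E
```

```text
zb 0.1208
sh+y [0.5149 0.1951 0.1788]
sh-y [0.4872 0.1846 0.1788]
sh -x/+x [0.4797 0.1846 0.1788]
 [0.5497 0.1846 0.1788]
tab+y [0.5149 0.1954 0.2188]
tab-y [0.5149 0.1846 0.2188]
box edge L [0.4583 0.2002 0.058 ]
box edge R [0.5625 0.2002 0.058 ]
cradleR [0.5891 0.0881 0.008 ]
cradle L [0.4392 0.0879 0.008 ]
[(174, 128), (175, 122), (176, 130), (177, 133), (178, 132), (179, 132), (180, 132), (181, 133), (182, 130), (183, 123), (184, 146), (185, 189), (186, 199), (187, 196), (188, 196), (189, 195), (190, 196), (191, 196), (192, 199), (193, 185), (194, 136), (195, 119), (196, 121), (197, 121), (198, 122), (199, 123), (200, 121), (201, 122), (202, 125), (203, 113), (204, 54), (205, 10), (206, 12), (207, 11), (208, 9), (209, 15), (210, 14), (211, 10), (212, 19), (213, 38), (214, 44)]
```

```bash
python3 - <<'E'
from h import *
d=load('wr4.png')
print(atz(d,(280,203.7),.009),atz(d,(280,203.7),.012), atz(d,(280,184),.055))
E
```

```text
[0.5153303  0.16455175 0.009     ] [0.51532594 0.16553746 0.012     ] [0.51524487 0.19893254 0.055     ]
```

Emit:
move_arm(deltas=[-0.05,0,4,0,0,0,-0.05,0,8,0,0,0,-0.05,0,10,0,0,0,-0.05,0,10.8,0,0,0,-0.05,0,11.1,0,0,0,-0.05,0,11.2,0,0,0,-0.05,0,11.2,0,0,0])

```text
t: 10.52
tool_pos: [0.5157, 0.1876, 0.0761]
eef_rot: [[0.0, 1.0, 0.001], [1.0, -0.0, 0.0], [0.0, 0.001, -1.0]]
contact_force: [0.1, 0.5, -1.1]
gripper_width: 0.0229
grasp_force: 60.8
```

Emit:
move_arm(deltas=[0,0,0.1,0,0,0,0,0,0.2,0,0,0,0,0,0.2,0,0,0])

```text
t: 10.9
tool_pos: [0.5155, 0.1878, 0.0746]
eef_rot: [[-0.0, 1.0, 0.001], [1.0, 0.0, 0.0], [0.0, 0.001, -1.0]]
contact_force: [-2.8, -1.0, 11.3]
gripper_width: 0.023
grasp_force: 62.2
```

Emit:
move_arm(deltas=[0,0,-0.1,0,0,0,0,0,-0.1,0,0,0,0,0,-0.1,0,0,0,0,0,-0.1,0,0,0], fingers=5.5)

```text
t: 11.4
tool_pos: [0.5151, 0.1874, 0.0741]
eef_rot: [[-0.0, 1.0, -0.0], [1.0, 0.0, -0.0], [-0.0, -0.0, -1.0]]
contact_force: [-0.4, 0.2, -0.0]
gripper_width: 0.055
grasp_force: 0.0
```

Emit:
move_arm(deltas=[0,0,-4,0,0,0,0,0,-9,0,0,0,-2,0,-12,0,0,0,-2,0,-12,0,0,0])

```text
t: 11.9
tool_pos: [0.5166, 0.1672, 0.1967]
eef_rot: [[0.001, 1.0, 0.005], [1.0, -0.001, 0.001], [0.001, 0.005, -1.0]]
contact_force: [0.1, -1.4, -0.8]
gripper_width: 0.0547
grasp_force: 0.0
```

```bash
python3 - <<'E'
from h import *
d=save('wrist','wr5.png');o=observe();print(o['t'],o['tool_pos'],o['eef_rot'].round(3).tolist())
uv=proj(d,[[.516,.19,.106],[.516,.19,.066],[.516,.165,.056]]);print(uv)
cv2.imwrite('pics/v5.png',cv2.resize(d['image'][60:330,140:420,::-1],None,fx=2.2,fy=2.2,interpolation=cv2.INTER_CUBIC))
E
```

```text
11.95 [0.51562462 0.16730336 0.19507419] [[0.001, 1.0, 0.002], [1.0, -0.001, 0.001], [0.001, 0.002, -1.0]]
[[278.25951344 183.38706528]
 [278.23549063 172.54954137]
 [278.28865814 195.68706272]]
```

View pics/v5.png

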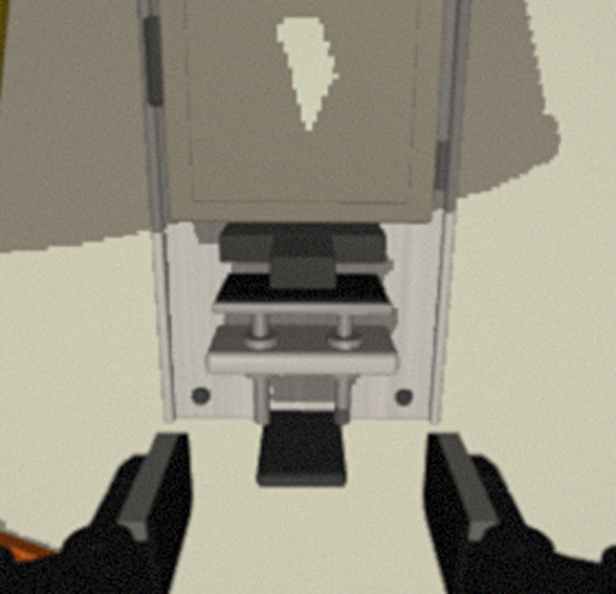

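The spacer stands upright in the gap near the box: tab top at rows 257–287, shoulder edge at row 261, and the plate's front top edge at row 303. I will measure the remaining gap.

```bash
python3 - <<'E'
from h import *
d=load('wr5.png');f=lambda u,v:(140+u/2.2-.3,60+v/2.2-.3)
for n,u,v,z in [('tab-y',303,288,.106),('tab+y',303,258,.106),('sh-yL',240,261,.066),('sh-yR',370,261,.066),('shL',220,261,.066),('shR',387,261,.066),('plate',303,303,.056),('box',303,221,.058),('paddle back top',303,486,.088)]:
    print(n,atz(d,f(u,v),z).round(4))
o=observe();R=o['eef_rot'];print((R.T@(np.array([.4963,-.2064,.2])-o['tool_pos'])*100).round(2))
E
```

```text
tab-y [0.5153 0.1841 0.106 ]
tab+y [0.5154 0.1952 0.106 ]
sh-yL [0.489  0.1847 0.066 ]
sh-yR [0.5432 0.1845 0.066 ]
shL [0.4806 0.1847 0.066 ]
shR [0.5503 0.1845 0.066 ]
plate [0.5152 0.1632 0.056 ]
box [0.5153 0.2    0.058 ]
paddle back top [0.515  0.0904 0.088 ]
[-37.37  -1.9   -0.52]
```

Emit:
move_arm(deltas=[-6,-0.3,0,0,0,0,-12,-0.6,0,0,0,0.05,-18,-0.9,0,0,0,0.1,-24,-1.2,0,0,0,0.157,-30,-1.5,0,0,0,0.157,-35,-1.8,0,0,0,0.157,-37.4,-1.9,1,0,0,0.157,-37.4,-1.9,4,0,0,0.157,-37.4,-1.9,6,0,0,0.157,-37.4,-1.9,6,0,0,0.157])

```text
t: 13.2
tool_pos: [0.4943, -0.2055, 0.1315]
eef_rot: [[0.156, 0.988, -0.006], [0.988, -0.156, 0.003], [0.002, -0.006, -1.0]]
contact_force: [-0.3, -0.5, 0.5]
gripper_width: 0.0552
grasp_force: 0.0
```

```bash
python3 - <<'E'
from h import *
o=observe();R=o['eef_rot'];print(o['t'],o['tool_pos'],(R.T@(np.array([.4963,-.2064,.076])-o['tool_pos'])*100).round(2))
E
```

```text
13.2 [ 0.49432099 -0.20545557  0.13146379] [-0.07  0.24  5.54]
```

Emit:
move_arm(deltas=[0,0.2,3,0,0,0,0,0.2,5.4,0,0,0,0,0.2,5.4,0,0,0,0,0.2,5.4,0,0,0])

```text
t: 13.7
tool_pos: [0.4987, -0.2069, 0.0811]
eef_rot: [[0.156, 0.988, 0.001], [0.988, -0.156, -0.0], [-0.0, 0.001, -1.0]]
contact_force: [0.2, -0.3, 0.8]
gripper_width: 0.055
grasp_force: 0.0
```

Emit:
move_arm(deltas=[0,0,0,0,0,0,0,0,0,0,0,0,0,0,0,0,0,0,0,0,0,0,0,0,0,0,0,0,0,0], fingers=1.5)

```text
t: 14.32
tool_pos: [0.4986, -0.2071, 0.0811]
eef_rot: [[0.156, 0.988, 0.001], [0.988, -0.156, -0.0], [-0.0, 0.001, -1.0]]
contact_force: [-1.2, 0.3, 5.9]
gripper_width: 0.0226
grasp_force: 61.6
```

Emit:
move_arm(deltas=[0,0,-3,0,0,0,0,0,-7,0,0,0,0,0,-12,0,0,0,5,-0.6,-12,0,0,-0.08,10.5,-1.2,-12,0,0,-0.156,16,-1.8,-12,0,0,-0.156,21.5,-2.4,-12,0,0,-0.156,27,-3.1,-12,0,0,-0.156,32.5,-3.7,-12,0,0,-0.156,37.6,-4.3,-12,0,0,-0.156,37.6,-4.3,-12,0,0,-0.156,37.6,-4.3,-12,0,0,-0.156,37.6,-4.3,-12,0,0,-0.156])

```text
t: 15.95
tool_pos: [0.5143, 0.17, 0.2002]
eef_rot: [[0.002, 1.0, -0.0], [1.0, -0.002, -0.0], [-0.0, -0.0, -1.0]]
contact_force: [-0.3, 0.5, -0.2]
gripper_width: 0.0229
grasp_force: 60.8
```

```bash
python3 - <<'E'
from h import *
d=save('wrist','wr6.png');o=observe();print(o['t'],o['tool_pos'],o['eef_rot'].round(3).tolist())
zb=o['tool_pos'][2]-.0691
print(zb,proj(d,[[.515,.18,zb+.058],[.515,.168,zb+.058],[.515,.1842,.066]]))
cv2.imwrite('pics/v6.png',cv2.resize(d['image'][120:320,140:420,::-1],None,fx=2.5,fy=2.5,interpolation=cv2.INTER_CUBIC))
E
```

```text
16.0 [0.51441433 0.17000032 0.20026246] [[0.003, 1.0, -0.0], [1.0, -0.003, -0.0], [-0.0, -0.0, -1.0]]
0.13116245809222093 [[280.82156796 241.57145477]
 [280.83959327 260.82364676]
 [280.35886595 180.65889143]]
```

View pics/v6.png

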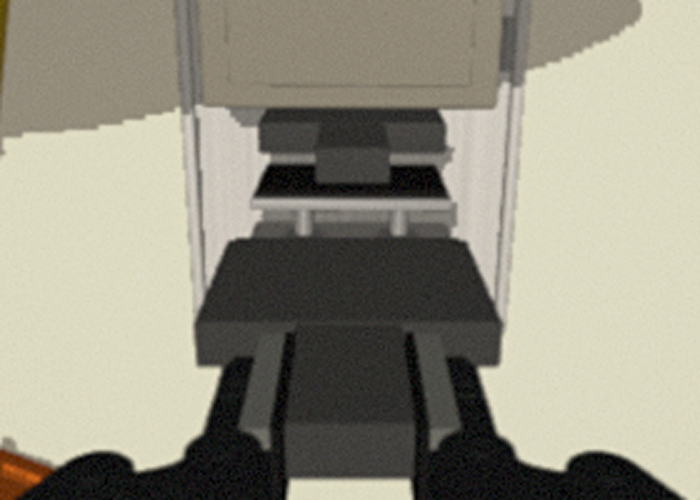

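The second spacer is held square: shoulder edges at rows 320 and 364, tab top at 422–478. The first stands at rows 110–153, and the plate edge is at row 198.

```bash
python3 - <<'E'
from h import *
d=load('wr6.png');f=lambda u,v:(140+u/2.5-.3,120+v/2.5-.3);zb=.1312
for n,u,v,z in [('sh+y',345,320,zb+.058),('sh-y',345,365,zb+.058),('L',196,365,zb+.058),('R',500,365,zb+.058),('tab+y',350,422,zb+.098),('tab-y',350,478,zb+.098),('s1 sh',280,153,.066),('s1tab-y',352,183,.106),('plate',350,199,.056)]: print(n,atz(d,f(u,v),z).round(4))
E
```

```text
sh+y [0.5133 0.1763 0.1892]
sh-y [0.5132 0.1649 0.1892]
L [0.4792 0.1649 0.1892]
R [0.5486 0.1648 0.1892]
tab+y [0.5144 0.1765 0.2292]
tab-y [0.5143 0.1648 0.2292]
s1 sh [0.4883 0.184  0.066 ]
s1tab-y [0.515  0.1839 0.106 ]
plate [0.5143 0.1629 0.056 ]
```

Emit:
move_arm(deltas=[0.35,0.1,3,0,0,0,0.35,0.1,5,0,0,0,0.35,0.1,5,0,0,0,0.35,0.1,7,0,0,0,0.35,0.1,9,0,0,0,0.35,0.1,11,0,0,0,0.35,0.1,11.8,0,0,0,0.35,0.1,12,0,0,0,0.35,0.1,12,0,0,0])

```text
t: 17.12
tool_pos: [0.516, 0.1748, 0.081]
eef_rot: [[0.001, 1.0, 0.001], [1.0, -0.001, 0.0], [0.0, 0.001, -1.0]]
contact_force: [-0.1, -0.1, -1.0]
gripper_width: 0.0224
grasp_force: 60.9
```

Emit:
move_arm(deltas=[0,0,0.2,0,0,0,0,0,0.35,0,0,0,0,0,0.45,0,0,0,0,0,0.45,0,0,0])

```text
t: 17.62
tool_pos: [0.5157, 0.175, 0.0771]
eef_rot: [[0.001, 1.0, 0.001], [1.0, -0.001, 0.0], [0.0, 0.001, -1.0]]
contact_force: [-4.9, -0.8, 13.3]
gripper_width: 0.023
grasp_force: 62.4
```

Emit:
move_arm(deltas=[0,0,-0.1,0,0,0,0,0,-0.1,0,0,0,0,0,-0.1,0,0,0,0,0,-0.1,0,0,0,0,0,-4,0,0,0,0,0,-8,0,0,0,0,0,-12,0,0,0,-4,0,-12,0,0,0,-9,0,-12,0,0,0,-12.5,0,-12,0,0,0,-12.5,0,-12,0,0,0], fingers=5.5)

```text
t: 19.0
tool_pos: [0.5152, 0.0479, 0.1958]
eef_rot: [[0.004, 1.0, -0.0], [1.0, -0.004, -0.0], [-0.0, -0.0, -1.0]]
contact_force: [0.2, 0.5, 0.5]
gripper_width: 0.0548
grasp_force: 0.0
```

```bash
python3 - <<'E'
from h import *
d=save('wrist','wr7.png');o=observe();print(o['t'],o['tool_pos'],proj(d,[[.516,.09,.088],[.516,.16,.056]]))
cv2.imwrite('pics/v7.png',cv2.resize(d['image'][60:260,140:420,::-1],None,fx=2.5,fy=2.5,interpolation=cv2.INTER_CUBIC))
E
```

```text
19.05 [0.51533466 0.04898316 0.19580826] [[280.4429309  155.24017327]
 [280.09346214  67.52596892]]
```

View pics/v7.png

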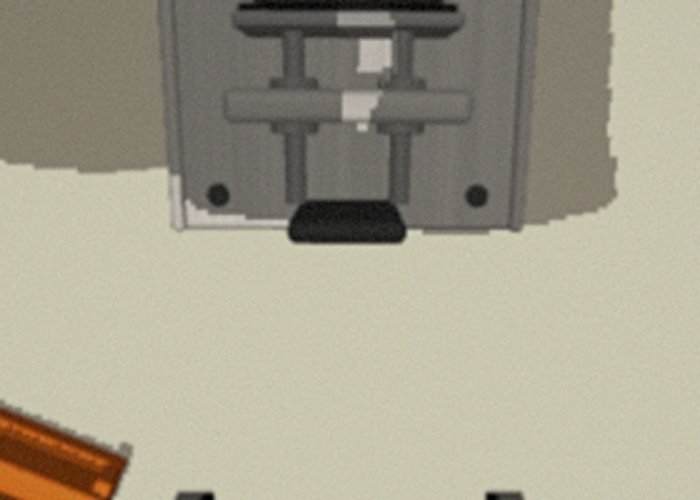

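The paddle is at (347,222), with its back edge at row 242 (y≈0.089) and centred in x. I close the fingers and go down behind it.

Emit:
move_arm(deltas=[0,0,2,0,0,0,0,0,2,0,0,0,0,0,2,0,0,0,0,0,6,0,0,0,0,0,10,0,0,0,0,0,14,0,0,0,0,0,14,0,0,0], fingers=0)

```text
t: 19.92
tool_pos: [0.5137, 0.05, 0.0541]
eef_rot: [[0.001, 1.0, -0.005], [1.0, -0.001, -0.0], [-0.0, -0.005, -1.0]]
contact_force: [-0.4, 0.4, -0.0]
gripper_width: -0.0002
grasp_force: 0.0
```

Emit:
move_arm(deltas=[1,0,0,0,0,0,1.8,0,0,0,0,0,2.4,0,0,0,0,0,2.8,0,0,0,0,0,3.1,0,0,0,0,0,3.1,0,0,0,0,0])

```text
t: 20.68
tool_pos: [0.5154, 0.0809, 0.0559]
eef_rot: [[0.001, 1.0, -0.0], [1.0, -0.001, 0.0], [0.0, -0.0, -1.0]]
contact_force: [-0.6, -0.3, -0.1]
gripper_width: 0.0001
grasp_force: 0.0
```

Emit:
move_arm(deltas=[0.15,0,0,0,0,0,0.3,0,0,0,0,0,0.45,0,0,0,0,0,0.6,0,0,0,0,0,0.6,0,0,0,0,0])

```text
t: 21.3
tool_pos: [0.5153, 0.0851, 0.0558]
eef_rot: [[0.0, 1.0, -0.0], [1.0, -0.0, -0.002], [-0.002, -0.0, -1.0]]
contact_force: [0.0, -14.2, 1.9]
gripper_width: -0.0
grasp_force: 6.6
```

Emit:
move_arm(deltas=[0.1,0,0,0,0,0,0.15,0,0,0,0,0,0.15,0,0,0,0,0,0.15,0,0,0,0,0,0.15,0,0,0,0,0,0.15,0,0,0,0,0])

```text
t: 22.05
tool_pos: [0.5153, 0.0852, 0.0558]
eef_rot: [[0.0, 1.0, -0.001], [1.0, -0.0, -0.004], [-0.004, -0.001, -1.0]]
contact_force: [0.9, -22.6, 3.4]
gripper_width: 0.0002
grasp_force: 11.5
```

```bash
python3 - <<'E'
from h import *
d=save('wrist','wr8.png');s=save('side','side8.png');o=observe();print(o['t'],o['tool_pos'],o['contact_force'])
A=cv2.resize(d['image'][0:200,140:420,::-1],None,fx=1.6,fy=1.6);B=cv2.resize(s['image'][180:330,230:360,::-1],None,fx=2.5,fy=2.5)
c=np.zeros((max(A.shape[0],B.shape[0]),A.shape[1]+B.shape[1],3),np.uint8);c[:A.shape[0],:A.shape[1]]=A;c[:B.shape[0],A.shape[1]:]=B
cv2.imwrite('pics/v8.png',c)
E
```

```text
22.15 [0.51533021 0.08523168 0.05581024] [  1.20904274 -23.60317569   2.99864713]
```

View pics/v8.png

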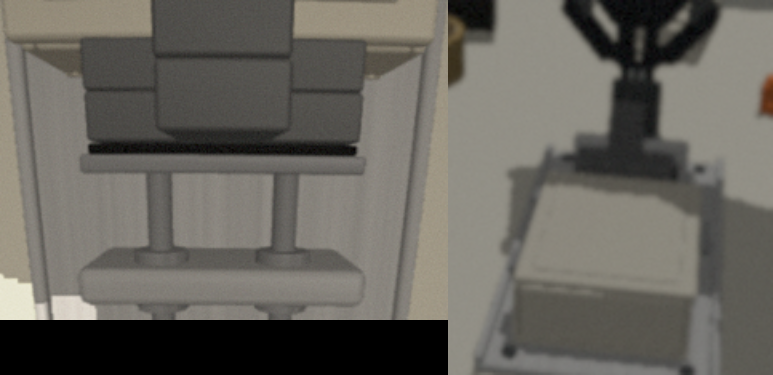

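The stack is clamped tight between plate and box. Both spacers are side by side at rows 40–140 and square, the lid is shut, and the push is steady at about 23 N. I hand it in.

```bash
python3 -c "
from bench import *
print(job_done())"
```

```text
the job is handed in; nothing more can be done
None
```

I shut the lid, stood two spacers in the gap and left one in the rack, and handed in with the arm still pushing the paddle at about 23 N, the stack squeezed against the box; `job_done` returned no verdict.

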